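# Change over the tube racks at the insect sorting bench

## Task

Swap the full tube rack in the steel rack holder with the empty rack on the cold plate, parking one of them on the free bench mat meanwhile, and stack the part-filled rack on top of the full one on the cold plate. Each rack must sit fully down inside the corner guides. Keep the racks upright at all times, and do not push aside or tip the open dish of specimens or the jar.

Things in the scene. Friction and masses are not known exactly. Their poses are not given: they have to be found in the camera images.
- rack_full: Orange tube rack, 110 (x) x 56 mm (y), flat sides 10 to 40 mm up, on a foot 96 x 42 mm, 10 mm high. Origin: centre of the foot's underside, z up. Corner ledges 50 mm up, with flared L-shaped lips to 58 mm, 3 mm past the body; a rack's foot fits between the lips with 3 mm play, either way round, its origin then 50 mm above this. All 18 holes hold pale capped tubes (45 mm up). 200 g. Starts in the rack holder.
- rack_empty: Orange tube rack, same shape, size, origin and axes as rack_full (grip any rack across its 56 mm width at mid-length), but without tubes: its 6 x 3 holes are all open. 100 g. Starts on the cold plate.
- rack_part: Orange tube rack, same shape, size, origin and axes as rack_full, but only part-filled: 6 pale capped tubes in the two rows nearest its -x end, the other 12 holes open. 140 g. Starts alone on the bare bench.
- cold_plate: Bench chiller, fixed: white box 160 x 100 mm with an aluminium plate on top. Origin: centre of its underside, on the bench; x along its length. Rack seat: the plate's top, centred 46 mm above the origin, long side along x, between four flared L-shaped corner guides 8 mm high; a rack's foot fits with 3 mm play all round, the rack's origin then 46 mm above this one.
- rack_holder: Rack holder, fixed: dark steel plate 134 x 84 mm. Origin: centre of its underside, on the bench; x along its length. Rack seat: its top, centred 12 mm above the origin, long side along x, between four flared L-shaped corner guides 8 mm high; a rack's foot fits with 3 mm play all round, the rack's origin then 12 mm above this one.
- bench_mat: Free flat dark rubber mat with a grey border, 150 x 100 mm, 2 mm thick, fixed on the bench. Origin: centre of its underside; x along its length. A spot to park a rack; nothing is on it at the start or needs to be at the end.
- dish: Bystander: open clear round dish with small insects in it, 90 mm across, 14 mm high, loose. Origin: centre of its underside.
- jar: Bystander: closed amber glass jar with black cap, 56 mm across, 92 mm high, loose. Origin: centre of its underside.
There are look-alikes about, which are no part of the job. Leave any purple or yellow look-alike of the rack_empty alone.

How it is judged:
On the way:
1. the full or the empty rack stands on the bench mat, let go (((horizontal distance between rack_full and bench_mat below 0.05 m and z of rack_full in the frame of bench_mat below 0.006 m and contact force between rack_full and the fingers below 0.5 N) or (horizontal distance between rack_empty and bench_mat below 0.05 m and z of rack_empty in the frame of bench_mat below 0.006 m and contact force between rack_empty and the fingers below 0.5 N))), for 0.2 s.
At the end, for the whole second after the job is handed in: Full rack seated on the cold plate, empty rack seated in the rack holder, part-filled rack seated on the full rack: each within 8 mm sideways, 4 mm in height and 0.12 rad (either way round) of its seat, tilted under 0.05 rad, at rest (horizontal distance between rack_full and cold_plate below 0.008 m and z of rack_full in the frame of cold_plate between 0.042 and 0.05 m and angle between the x axis of rack_full and the x axis of cold_plate, either way round below 0.12 rad and horizontal distance between rack_empty and rack_holder below 0.008 m and z of rack_empty in the frame of rack_holder between 0.008 and 0.016 m and angle between the x axis of rack_empty and the x axis of rack_holder, either way round below 0.12 rad and horizontal distance between rack_part and rack_full below 0.008 m and z of rack_part in the frame of rack_full between 0.046 and 0.054 m and angle between the x axis of rack_part and the x axis of rack_full, either way round below 0.12 rad and angle between each of rack_full, rack_empty, rack_part's own z axis and vertical below 0.05 rad and linear speed of each of rack_full, rack_empty, rack_part below 0.02 m/s); the robot touches nothing.
It fails at once if a rack tips by more than 0.5 rad (angle between any of rack_full, rack_empty, rack_part's own z axis and vertical above 0.5 rad).
It fails at once if the dish or the jar is pushed more than 20 mm or tipped by more than 0.4 rad (distance of any of dish, jar from where it was at the start of the episode above 0.02 m or angle between any of dish, jar's own z axis and vertical above 0.4 rad).
It also fails if it takes over 120 s, if anything falls off the work surface, if the arm or the gripper's body presses on something with over 40 N, if the wrist force passes 120 N, or if a joint passes its speed limit or range.

## Robot

A 7-joint arm with a two-finger parallel gripper is mounted at the origin on the work surface. World frame = base frame: x ahead of the robot, y to its left, z up, the work surface at z = 0. Lengths are in m, angles in rad, forces in N, time in s.
With the tool pointing down it reaches from about 0.4 to 0.85 m from the base axis. Payload 10.4 kg.
Tool frame: the origin (TCP) lies at the very end of the fingers, on their centre line; the grasp point (between the pads) lies 19 mm behind it; x points along the fingers, z is the direction in which the jaws open and shut, and the axes are right-handed (so a half turn about x gives the same grasp; the last joint's range is limited). The gripper opens to 85 mm and grips with 20 to 120 N. Pads are 22 mm wide; open, the fingers measure 114 mm over their backs; the gripper's body (76 mm by 85 mm) begins 54 mm behind the grasp point. The pads swing forward as they close: fully open they stand 13 mm farther back than shut.
Start: joints at [1.24, 0.332, -0.065, 1.46, 0.022, 1.35, -0.088], TCP at [0.189, -0.596, 0.231] pointing down, gripper open.
Joint ranges: [-2.6, 2.6], [-0.5, 2.12], [-1.47, 1.34], [0.16, 2.42], [-1.27, 4.41], [0.06, 2.06], [-2.6, 2.6]. Speed limits (rad/s): [2.22, 2.22, 2.79, 2.79, 3.14, 3.14, 3.14].

## Interface

Orientations are given as a unit quaternion [x, y, z, w].
In Python, from workcell import get_obs, camera, camera_info, hand_in gives the robot as it stands.
- The arm moves only by the tool move_arm, never from a script. Its argument "motion" is text: rows parted by semicolons, each of 4 numbers parted by spaces: the shift along the world's x, y, z in m, then the turn about the world's z in rad. In form: tx ty tz spin; .... A call has 1 to 10 rows; each row is the pose to reach, as a shift and turn from the pose commanded when the call began; what a row does not reach only later rows make up. A row lasts 1/8 s, in which the tool goes at most 62.5 mm and 10.7 degrees, less where a joint would pass 70% of its speed; a pose out of reach is approached as far as the arm can. A call with a gripper value outside its range is refused whole. "grip" is the opening, from 0 (shut) to 1 (fully open), set as the call begins (left out, the last holds). The fingers move at their own pace and stop on an object; "force" is the grip in N (left out, the last holds). Time passes only in rows, so rows that repeat a pose let the fingers close. It gives the time, the measured TCP pose, the force and the opening at its end, in the units of the state.
- get_obs(): the state, without advancing time (a new reading comes with each control period).
- camera(name): name is "scene" or "top" or "wrist"; returns (picture, depth): 420x560x3 uint8, red, green, blue; 420x560 float32, m along the optical axis (not along the pixel's ray), 0 where there is no reading.
- camera_info(name): a dict with "camera_matrix" (3x3 intrinsics, pixels), "eye" and "attitude" of the camera in the world. Camera axes: x right, y up, looking along -z (the intrinsics and any distortion apply to the point x, -y, -z); pixel columns grow to the right and rows downward; lengths in m; the calibration is good to about 2 mm. A picture is of the moment at which its call begins: read the wrist's pose just before it. camera_info takes no time and is no camera call; for the wrist camera it gives the pose at the moment of the call.
- hand_in(): hands the job in, once; it reports no verdict.
The state is a dict: "clock": time; "joint_pos": joint angles; "joint_velocities": joint speeds; "tau": joint torques, N m; "position": TCP position; "ee_rot": TCP orientation; "ft_force": force on the tool from outside, world axes, zero at the start; "torque": the same for the moment, N m; "grip_width": opening from 0.0 (shut) to 1.0 (fully open).
Only numpy, scipy, OpenCV 4.12 (cv2) and the standard library are available. Lean on these libraries where they do the work, as an engineer would, in place of code of your own. Each camera call takes 0.05 s, during which the arm holds its last target.

## Working session

There is one attempt and no reset: what is moved stays moved. The work goes in short steps, Python scripts to look and compute and a tool call to move; the robot and the scene stay as the last step left them, time stands still between calls to the robot, and variables do not carry over. Pictures are saved under pics/ and viewed, and the job is handed in when it is done.

Besides the shell and the picture viewer there is one more tool, called after "Emit:" as a command line: name --argument value ..., lists and objects as JSON in quotes. move_arm: Moves the arm, as the interface text tells. Its arguments: {"type":"object","properties":{"motion":{"type":"string"},"grip":{"type":"number"},"force":{"type":"number"}},"required":["motion"]}

```bash
mkdir -p pics; ls; python3 - <<'E'
from workcell import *
import cv2,numpy as np,pickle
o=get_obs();print(o)
for n in("scene","top"):
    p,d=camera(n);i=camera_info(n);print(n,i)
    cv2.imwrite(f"pics/{n}0.png",p[...,::-1]);np.savez(f"{n}0.npz",p=p,d=d,**{k:np.array(v) for k,v in i.items()})
E
```

```text
pics
{'clock': 0.0, 'joint_pos': array([ 1.24036619,  0.33289534, -0.06469933,  1.46091091,  0.02159344,
        1.34991318, -0.08852488]), 'joint_velocities': array([-1.39021361e-04,  9.89935033e-05, -1.11627164e-03,  1.24897029e-04,
        3.31235300e-04,  2.01916178e-04, -2.59691082e-04]), 'tau': array([-8.85476475e-04, -6.25436068e+01,  4.87431767e-02, -3.91595793e+01,
        1.63119711e-02,  1.00721078e-02, -1.69134944e-05]), 'position': array([ 0.18925516, -0.59527144,  0.23051579]), 'ee_rot': array([ 0.41771857,  0.5711623 , -0.41715534,  0.57032118]), 'ft_force': array([0.25320561, 0.57427832, 0.78409361]), 'torque': array([ 0.022255  , -0.04948023,  0.00088623]), 'grip_width': 1.001044265322143}
scene {'camera_matrix': array([[527.43261496,   0.        , 275.05474844],
       [  0.        , 527.43261496, 198.34573684],
       [  0.        ,   0.        ,   1.        ]]), 'eye': array([1.4493475 , 0.36865467, 1.28434859]), 'attitude': array([0.19151875, 0.25990173, 0.76802749, 0.55308718])}
top {'camera_matrix': array([[413.5946802 ,   0.        , 280.29538153],
       [  0.        , 413.5946802 , 216.04337716],
       [  0.        ,   0.        ,   1.        ]]), 'eye': array([0.43906499, 0.07479156, 1.22104648]), 'attitude': array([ 0.02932302, -0.03662394, -0.70000413,  0.71259601])}
```

View pics/scene0.png

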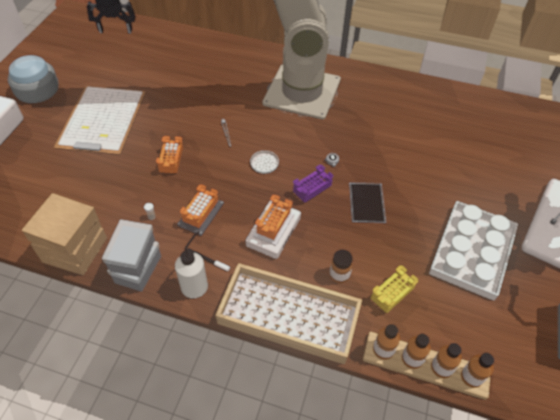

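View pics/top0.png

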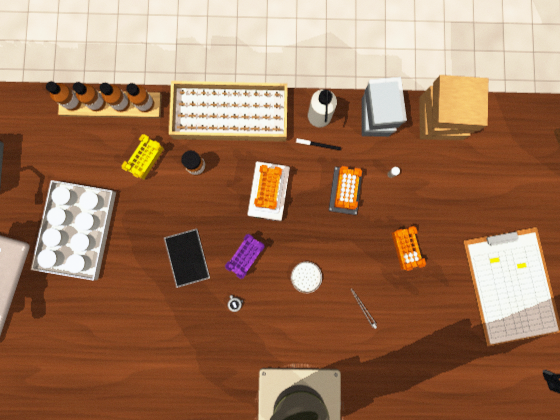

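```bash
cat > h.py <<'E'
import numpy as np,cv2
from scipy.spatial.transform import Rotation as R
def load(n):
    z=np.load(n+".npz");return z['p'],z['d'],dict(camera_matrix=z['camera_matrix'],eye=z['eye'],attitude=z['attitude'])
def cloud(d,i):
    K=i['camera_matrix'];v,u=np.mgrid[:d.shape[0],:d.shape[1]]
    c=np.stack([(u-K[0,2])/K[0,0]*d,-(v-K[1,2])/K[1,1]*d,-d],-1)
    return R.from_quat(i['attitude']).apply(c.reshape(-1,3)).reshape(c.shape)+i['eye']
def ray(uv,i,z):
    K=i['camera_matrix'];uv=np.atleast_2d(np.array(uv,float))
    c=np.stack([(uv[:,0]-K[0,2])/K[0,0],-(uv[:,1]-K[1,2])/K[1,1],-np.ones(len(uv))],-1)
    w=R.from_quat(i['attitude']).apply(c);return i['eye']+w*((z-i['eye'][2])/w[:,2])[:,None]
def rect(xy):
    (c,(w,h),a)=cv2.minAreaRect(np.float32(xy*1000))
    if w<h:w,h,a=h,w,a+90
    a=(a+90)%180-90
    return np.round([c[0],c[1],w,h,a],1)   # mm, deg of long side from world x
def orange(p):
    hsv=cv2.cvtColor(p,cv2.COLOR_RGB2HSV);return (hsv[...,0]>4)&(hsv[...,0]<16)&(hsv[...,1]>200)&(hsv[...,2]>120)
E
python3 - <<'E'
from h import *
for n in("top0","scene0"):
    p,d,i=load(n);X=cloud(d,i)
    m=orange(p)&(X[...,2]>0.01)
    nn,l,s,c=cv2.connectedComponentsWithStats(cv2.morphologyEx(m.astype(np.uint8),cv2.MORPH_CLOSE,np.ones((5,5))))
    for k in range(1,nn):
        if s[k,4]<150: continue
        q=X[(l==k)&m];zt=np.percentile(q[:,2],98);t=q[q[:,2]>zt-0.012]
        print(n,s[k],c[k].round(),'ztop',zt.round(4),rect(q[:,:2]),'top',rect(t[:,:2]),len(t))
    if n=="top0":
        for nm,uv in dict(mat=(187,258),dish=(306,277),jar=(193,162),yel=(144,158),pur=(245,256),cap=(395,172),knife=(318,144)).items():
            print(nm,X[uv[1],uv[0]].round(3))
        print('bench z',X[330,200],X[230,330])
        g=cv2.resize(p[130:310,150:430],None,fx=2.8,fy=2.8,interpolation=cv2.INTER_CUBIC);cv2.imwrite("pics/topz.png",g[...,::-1])
        # mat
        hsv=cv2.cvtColor(p,cv2.COLOR_RGB2HSV)
E
```

```text
top0 [ 50  84  19  18 188] [60. 94.] ztop 0.119 [674.1 381.  770.4  51.8  56.3] top [654.  387.6 758.2  33.5  53. ] 48
top0 [ 76  85  19  18 174] [86. 95.] ztop 0.1157 [654.3 359.1 711.5  49.8  48.9] top [671.3 345.3 712.1  38.   52.4] 79
top0 [102  85  18  18 173] [112.  95.] ztop 0.1204 [875.7 540.4  51.2  38.8 -43.7] top [871.5 534.   33.2  19.1 -41.1] 33
top0 [128  86  18  18 171] [138.  96.] ztop 0.1163 [874.5 469.   51.1  38.  -55.1] top [875.5 467.1  39.3  25.7 -49.8] 66
top0 [255 165  27  44 597] [268. 187.] ztop 0.1061 [562.  102.1 243.3  65.6  -2.6] top [562.  102.1 243.3  65.6  -2.6] 97
top0 [338 167  24  17 166] [348. 173.] ztop 0.0727 [ 675.2 -127.4   68.5   40.3  -70.2] top [ 679.3 -133.4   61.9   22.3   82.3] 56
top0 [335 185  23  24 201] [345. 202.] ztop 0.0725 [ 606.6 -124.5   65.9   61.   -10.1] top [ 584.3 -120.7   60.5   19.7   82.7] 72
top0 [392 227  34  44 733] [406. 247.] ztop 0.06 [ 426.4 -136.3  406.7  116.2  -77.5] top [ 426.4 -136.3  406.7  116.2  -77.5] 143
mat [0.425 0.334 0.001]
dish [ 0.376 -0.015  0.002]
jar [0.691 0.308 0.091]
yel [0.712 0.462 0.038]
pur [0.439 0.075 1.221]
cap [ 0.682 -0.264  0.053]
knife [ 0.771 -0.046  0.012]
bench z [0.21919206 0.28892458 0.00074868] [ 0.51480185 -0.08499909 -0.0025525 ]
```

View pics/topz.png

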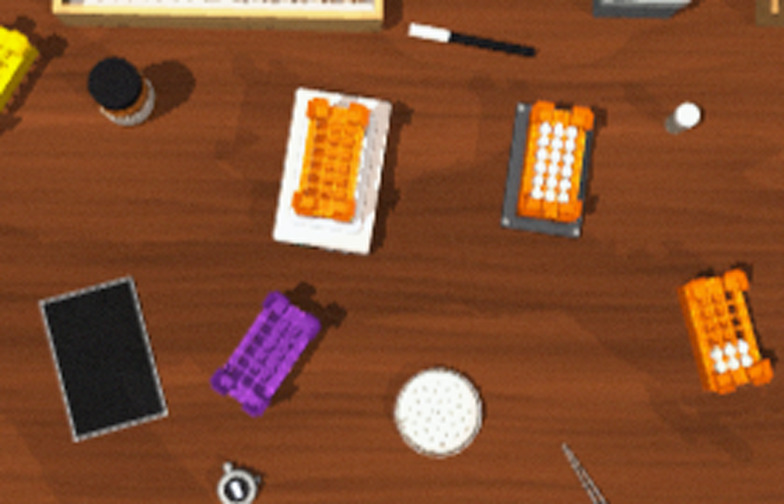

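```bash
python3 - <<'E'
from h import *
for n in("top0","scene0"):
    p,d,i=load(n);X=cloud(d,i)
    m0=orange(p)
    for nm,c0,base in (("empty",(0.637,0.09),.046),("full",(0.63,-0.126),.012),("part",(0.48,-0.29),0.)):
        near=np.hypot(X[...,0]-c0[0],X[...,1]-c0[1])<0.085
        m=m0&near&(d>0)&(X[...,2]>base+.048)&(X[...,2]<base+.066)
        q=X[m]
        print(n,nm,m.sum(),rect(q[:,:2]) if len(q)>5 else 0,np.percentile(q[:,2],[5,50,95]).round(3) if len(q) else 0)
        # silhouette of orange blob in img ->ray at top plane
p,d,i=load("scene0");hsv=cv2.cvtColor(p,cv2.COLOR_RGB2HSV);print(hsv[215,275],hsv[155,172],hsv[200,200])
p,d,i=load("top0");X=cloud(d,i)
# mat: dark px corners via ray on z=.002
def blob(mask,box,z,nm):
    x0,y0,x1,y1=box;mm=np.zeros(mask.shape,np.uint8);mm[y0:y1,x0:x1]=mask[y0:y1,x0:x1]
    nn,l,s,c=cv2.connectedComponentsWithStats(mm);k=1+np.argmax(s[1:,4]);v,u=np.nonzero(l==k)
    print(nm,rect(ray(np.stack([u,v],1),i,z)[:,:2]),s[k])
g=cv2.cvtColor(p,cv2.COLOR_RGB2HSV)
blob((g[...,2]<75)&(g[...,1]<120),(160,225,212,292),.002,'mat dark')
blob((g[...,1]<110),(158,222,215,292),.002,'mat+border')
blob((g[...,1]<110)&(g[...,2]>90),(240,150,295,225),.044,'cold white')
blob((g[...,1]<110),(325,160,368,218),.012,'holder')
blob((g[...,1]<110)&(g[...,2]>120),(285,255,330,300),.01,'dish')
blob((g[...,2]<60),(180,148,207,176),.092,'jar cap')
E
```

```text
top0 empty 94 [624.8  99.7 115.   58.5  -7.2] [0.096 0.101 0.106]
top0 full 131 [ 632.4 -127.5  116.7   61.8   -7.2] [0.061 0.067 0.072]
top0 part 140 [ 463.6 -303.3  115.4   61.6   14.3] [0.049 0.055 0.06 ]
scene0 empty 0 0 0
scene0 full 0 0 0
scene0 part 0 0 0
[ 12 167 198] [ 12 155 178] [ 12  71 195]
mat dark [426.9 335.9 141.8  92.1  16.8] [ 166  231   42   54 1535]
mat+border [426.7 335.7 152.5 102.7  16.7] [ 164  229   46   59 1841]
cold white [621.7  99.7 163.5 101.1  -7.7] [ 247  161   43   60 1104]
holder [ 632.9 -127.3  135.1   84.1   -7.1] [329 166  29  49 329]
dish [376.9 -14.8  90.   89.2  19.5] [290 261  32  33 787]
jar cap [697.6 314.2  50.   47.9 -88.8] [182 151  19  18 274]
```

```bash
cat >> h.py <<'E'
def pose():
    from workcell import get_obs
    o=get_obs();M=R.from_quat(o['ee_rot']).as_matrix();a=np.degrees(np.arctan2(M[1,2],M[0,2]))
    print('t',o['clock'],'pos',o['position'].round(4),'xaxis',M[:,0].round(3),'jaw deg',a.round(2),'grip',round(float(o['grip_width']),3),'F',o['ft_force'].round(1),'q',o['joint_pos'].round(2));return o['position'],a
def goto(x,y,z,jaw):
    p,a=pose();t=(jaw-a+90)%180-90
    print('shift',(np.array([x,y,z])-p).round(4),'spin',np.radians(t).round(3),'alt',np.radians(t-np.sign(t)*180).round(3))
E
python3 -c "
from h import *
goto(.624,.0997,.231,82.8)"
```

```text
t 0.1 pos [ 0.1892 -0.5953  0.2306] xaxis [-0.     0.001 -1.   ] jaw deg -72.36 grip 1.002 F [ 0.6 -0.2 -0.3] q [ 1.24  0.33 -0.06  1.46  0.02  1.35 -0.09]
shift [4.348e-01 6.950e-01 4.000e-04] spin -0.433 alt 2.708
```

Emit:
move_arm --motion "0.05 0.05 0.02 0; 0.1 0.1 0.03 -0.1; 0.14 0.15 0.03 -0.15; 0.18 0.2 0.03 -0.2; 0.22 0.25 0.03 -0.25; 0.25 0.3 0.03 -0.3; 0.28 0.35 0.03 -0.35; 0.31 0.4 0.03 -0.4; 0.33 0.45 0.03 -0.43; 0.35 0.5 0.03 -0.433" --grip 1

```text
clock: 1.35
position: [0.5398, -0.0933, 0.2611]
ee_rot: [-0.53, -0.468, 0.53, -0.468]
ft_force: [0.9, -0.7, 0.1]
grip_width: 0.996
```

Emit:
move_arm --motion "0.03 0.05 0 0; 0.05 0.1 0 0; 0.06 0.15 0 0; 0.065 0.19 0 0; 0.065 0.195 0 0; 0.065 0.195 0 0"

```text
clock: 2.1
position: [0.6043, 0.099, 0.2609]
ee_rot: [-0.53, -0.468, 0.531, -0.468]
ft_force: [0.2, -1.3, 0.7]
grip_width: 0.997
```

```bash
cat > look.py <<'E'
import sys
from h import *
from workcell import *
n=sys.argv[1];cam=sys.argv[2] if len(sys.argv)>2 else 'wrist'
pose();i=camera_info(cam);p,d=camera(cam)
np.savez(n+".npz",p=p,d=d,**i);cv2.imwrite(f"pics/{n}.png",p[...,::-1]);print(i['eye'].round(3))
E
python3 look.py w1; python3 -c "
from h import *
goto(.624,.0997,.231,82.8)"
```

```text
t 2.1 pos [0.6043 0.099  0.2609] xaxis [-0.001 -0.001 -1.   ] jaw deg -97.17 grip 0.997 F [ 0.2 -1.3  0.7] q [ 0.21  0.35 -0.57  1.43  0.19  1.42 -2.06]
[0.685 0.089 0.403]
t 2.15 pos [0.6044 0.098  0.2611] xaxis [-0.    -0.001 -1.   ] jaw deg -97.25 grip 0.995 F [ 0.4 -0.   0.1] q [ 0.21  0.35 -0.57  1.43  0.19  1.42 -2.06]
shift [ 0.0196  0.0017 -0.0301] spin 0.001 alt -3.141
```

View pics/w1.png

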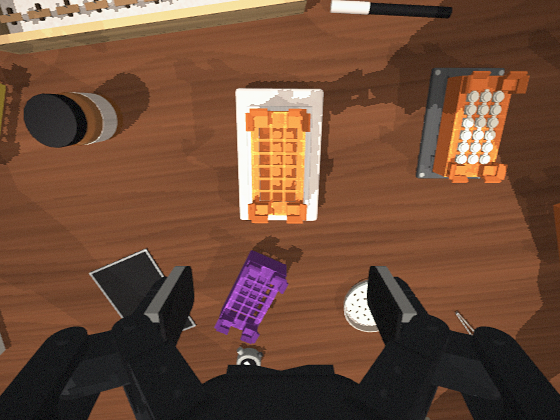

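```bash
cat > meas.py <<'E'
import sys
from h import *
def rk(n,c0,base,lo=.048,hi=.066):
    p,d,i=load(n);X=cloud(d,i);g=cv2.cvtColor(p,cv2.COLOR_RGB2HSV)
    m0=(g[...,0]>3)&(g[...,0]<18)&(g[...,1]>150)&(g[...,2]>100)
    near=np.hypot(X[...,0]-c0[0],X[...,1]-c0[1])<0.085
    m=m0&near&(d>0)&(X[...,2]>base+lo)&(X[...,2]<base+hi)
    m=cv2.erode(m.astype(np.uint8),np.ones((2,2)))>0
    q=X[m]; print(n,m.sum(),rect(q[:,:2]) if len(q)>5 else 0, np.percentile(q[:,2],[5,50,95]).round(3) if len(q) else 0)
if __name__=="__main__":
    a=sys.argv;rk(a[1],(float(a[2]),float(a[3])),float(a[4]))
E
python3 meas.py w1 .624 .0997 .046
python3 meas.py w1 .632 -.127 .012
python3 - <<'E'
from h import *
p,d,i=load("w1");X=cloud(d,i);g=cv2.cvtColor(p,cv2.COLOR_RGB2HSV)
# sides of white box via depth: points 0.03<z, near
m=(d>0)&(np.hypot(X[...,0]-.62,X[...,1]-.1)<.11)&(X[...,2]>.025)&(X[...,2]<.058)&(g[...,1]<110)
q=X[m];print('plate',rect(q[:,:2]),m.sum(),np.percentile(q[:,2],[5,50,95]))
m=(d>0)&(np.hypot(X[...,0]-.632,X[...,1]+.127)<.09)&(X[...,2]>.006)&(X[...,2]<.03)&(g[...,1]<110)
q=X[m];print('holder',rect(q[:,:2]),m.sum(),np.percentile(q[:,2],[5,50,95]))
E
```

```text
w1 1316 [623.   99.5 114.1  59.7  -7.6] [0.095 0.1   0.104]
w1 1278 [ 630.3 -127.3  114.8   62.    -7.4] [0.061 0.066 0.069]
plate [622.5  98.2 159.3 100.7  -7.7] 4732 [0.03564453 0.0377888  0.04614216]
holder [ 630.3 -127.7  133.8   83.7   -7.5] 2190 [0.00876643 0.01148244 0.01447167]
```

Emit:
move_arm --motion "0.019 0.001 -0.04 -0.005; 0.019 0.001 -0.09 -0.005; 0.019 0.001 -0.13 -0.005; 0.019 0.001 -0.16 -0.005; 0.019 0.001 -0.185 -0.005; 0.019 0.001 -0.2 -0.005; 0.019 0.001 -0.207 -0.005; 0.019 0.001 -0.207 -0.005"

```text
clock: 3.15
position: [0.6236, 0.1, 0.0546]
ee_rot: [0.532, 0.466, -0.532, 0.466]
ft_force: [0.1, 0.8, 0.4]
grip_width: 1.0
```

Emit:
move_arm --motion "0 0 0 0; 0 0 0 0; 0 0 0 0; 0 0 0 0; 0 0 0 0" --grip 0.4 --force 40

```text
clock: 3.78
position: [0.624, 0.1005, 0.0553]
ee_rot: [0.532, 0.466, -0.531, 0.467]
ft_force: [-0.5, -0.1, 6.3]
grip_width: 0.65
```

```bash
python3 look.py w2
```

```text
t 3.775 pos [0.624  0.1005 0.0553] xaxis [ 0.001  0.    -1.   ] jaw deg -97.46 grip 0.65 F [-0.5 -0.1  6.3] q [ 0.17  0.55 -0.53  1.6   0.31  1.07 -2.14]
[0.705 0.09  0.198]
```

View pics/w2.png

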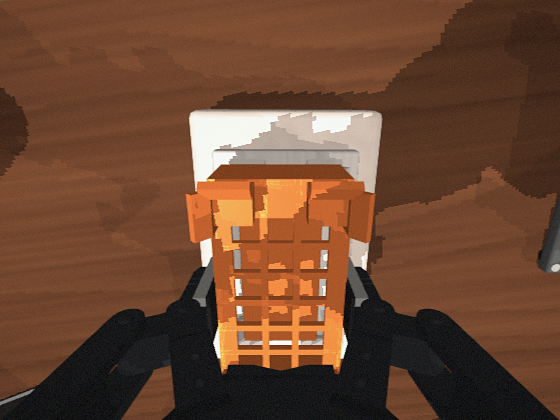

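Emit:
move_arm --motion "0 0 0.01 0; 0 0 0.03 0; 0 0 0.06 0; 0 0 0.1 0; 0 0 0.13 0; 0 0 0.14 0"

```text
clock: 4.58
position: [0.6242, 0.1008, 0.1975]
ee_rot: [0.533, 0.466, -0.53, 0.467]
ft_force: [0.1, -0.3, -1.4]
grip_width: 0.651
```

Emit:
move_arm --motion "-0.015 0.02 0 0.05; -0.04 0.05 0 0.1; -0.07 0.085 0 0.15; -0.1 0.12 0 0.2; -0.13 0.155 0 0.25; -0.155 0.185 0 0.3; -0.175 0.21 0 0.35; -0.19 0.23 0 0.4; -0.197 0.236 0 0.42; -0.197 0.236 0 0.42"

```text
clock: 5.82
position: [0.4265, 0.3361, 0.1942]
ee_rot: [0.422, 0.567, -0.423, 0.567]
ft_force: [0.6, -1.1, -1.0]
grip_width: 0.651
```

```bash
python3 look.py w3
```

```text
t 5.825 pos [0.4265 0.3361 0.1942] xaxis [-0. -0. -1.] jaw deg -73.4 grip 0.651 F [ 0.6 -1.1 -1. ] q [-0.06  0.27 -0.79  1.7   0.2   1.26 -2.18]
[0.505 0.36  0.336]
```

View pics/w3.png

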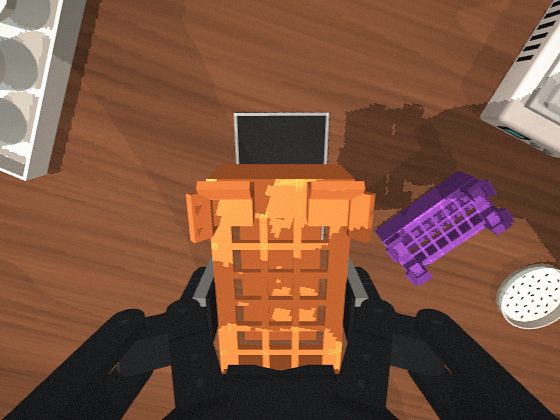

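Emit:
move_arm --motion "0 0 -0.04 0; 0 0 -0.09 0; 0 0 -0.13 0; 0 0 -0.155 0; 0 0 -0.17 0; 0 0 -0.177 0; 0 0 -0.181 0; 0 0 -0.183 0; 0 0 -0.183 0"

```text
clock: 7.0
position: [0.4266, 0.3365, 0.0118]
ee_rot: [0.423, 0.567, -0.422, 0.567]
ft_force: [0.6, 0.3, -1.0]
grip_width: 0.649
```

Emit:
move_arm --motion "0 0 -0.001 0; 0 0 -0.002 0; 0 0 -0.002 0"

```text
clock: 7.38
position: [0.4267, 0.3366, 0.0113]
ee_rot: [0.423, 0.566, -0.422, 0.567]
ft_force: [-7.3, -7.7, 21.6]
grip_width: 0.652
```

Emit:
move_arm --motion "0 0 0.001 0; 0 0 0.001 0; 0 0 0.001 0; 0 0 0.001 0; 0 0 0.001 0" --grip 1

```text
clock: 8.0
position: [0.4263, 0.3363, 0.0102]
ee_rot: [0.422, 0.567, -0.423, 0.567]
ft_force: [-0.3, 0.4, -0.4]
grip_width: 1.002
```

Emit:
move_arm --motion "0 0 0.02 0; 0 0 0.07 0; 0 0 0.12 0; 0 0 0.17 0; 0 0 0.2 0; 0 0 0.22 0"

```text
clock: 8.75
position: [0.4264, 0.3369, 0.2336]
ee_rot: [0.423, 0.567, -0.421, 0.568]
ft_force: [0.1, 0.1, 0.1]
grip_width: 1.002
```

```bash
python3 look.py w4;python3 meas.py w4 .427 .336 .002; python3 -c "
from h import *
goto(.6315,-.1274,.23,82.6)"
```

```text
t 8.75 pos [0.4264 0.3369 0.2336] xaxis [ 0.003  0.001 -1.   ] jaw deg -73.36 grip 1.002 F [0.1 0.1 0.1] q [-0.05  0.24 -0.81  1.64  0.18  1.33 -2.17]
[0.504 0.361 0.376]
w4 1191 [426.3 336.7 114.2  61.1  16.3] [0.051 0.056 0.059]
t 8.8 pos [0.4269 0.3376 0.2356] xaxis [ 0.005  0.003 -1.   ] jaw deg -73.36 grip 0.999 F [0.1 0.7 2.6] q [-0.05  0.23 -0.81  1.64  0.18  1.34 -2.17]
shift [ 0.2046 -0.465  -0.0056] spin -0.42 alt 2.722
```

View pics/w4.png

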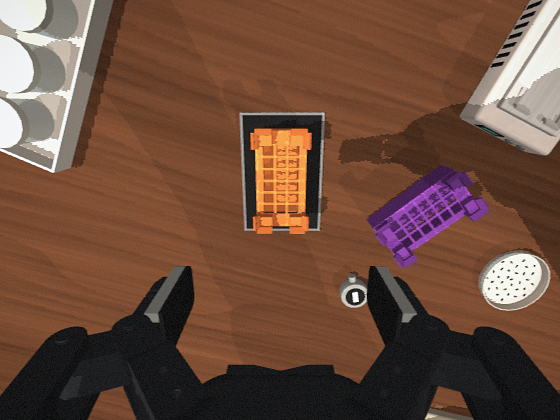

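Emit:
move_arm --motion "0.02 -0.04 0.01 -0.05; 0.045 -0.09 0.02 -0.1; 0.07 -0.145 0.02 -0.15; 0.095 -0.2 0.02 -0.2; 0.12 -0.255 0.02 -0.25; 0.145 -0.31 0.02 -0.3; 0.165 -0.36 0.02 -0.35; 0.185 -0.41 0.02 -0.4; 0.2 -0.45 0.02 -0.42; 0.19 -0.465 0.02 -0.42"

```text
clock: 10.05
position: [0.6165, -0.1313, 0.25]
ee_rot: [-0.532, -0.466, 0.532, -0.465]
ft_force: [-0.2, -0.4, -1.0]
grip_width: 1.0
```

Emit:
move_arm --motion "0 0 0 0; 0 0 0 0; 0 0 0 0"

```text
clock: 10.42
position: [0.6165, -0.1269, 0.2508]
ee_rot: [0.531, 0.467, -0.531, 0.467]
ft_force: [-0.2, 0.5, 0.9]
grip_width: 1.005
```

```bash
python3 look.py w5;python3 meas.py w5 .6315 -.127 .012; python3 - <<'E'
from h import *
p,d,i=load("w5");X=cloud(d,i);g=cv2.cvtColor(p,cv2.COLOR_RGB2HSV)
m=(d>0)&(np.hypot(X[...,0]-.62,X[...,1]-.1)<.11)&(X[...,2]>.025)&(X[...,2]<.058)&(g[...,1]<110)
q=X[m];print('plate',rect(q[:,:2]),m.sum(),np.percentile(q[:,2],[5,50,95]))
m=(d>0)&(np.hypot(X[...,0]-.632,X[...,1]+.127)<.09)&(X[...,2]>.006)&(X[...,2]<.03)&(g[...,1]<110)
q=X[m];print('holder',rect(q[:,:2]),m.sum(),np.percentile(q[:,2],[5,50,95]))
goto(.6310,-.1274,.018,82.6)
E
```

```text
t 10.425 pos [ 0.6165 -0.1269  0.2508] xaxis [ 0.001  0.    -1.   ] jaw deg -97.32 grip 1.005 F [-0.2  0.5  0.9] q [ 0.48  0.37 -0.46  1.4   0.16  1.41 -1.68]
[ 0.697 -0.137  0.393]
w5 1190 [ 629.9 -128.1  115.9   60.3   -7. ] [0.061 0.066 0.07 ]
plate [622.2  97.6 159.8 101.3  -7.6] 10847 [0.03430964 0.04502475 0.05047582]
holder [ 631.  -128.8  132.3   84.    -7.4] 2000 [0.01023891 0.01169477 0.01374268]
t 10.475 pos [ 0.6165 -0.1272  0.2506] xaxis [ 0.  0. -1.] jaw deg -97.34 grip 0.995 F [-0.2  0.7  0.7] q [ 0.48  0.37 -0.46  1.4   0.16  1.41 -1.68]
shift [ 1.450e-02 -2.000e-04 -2.326e-01] spin -0.001 alt 3.141
```

View pics/w5.png

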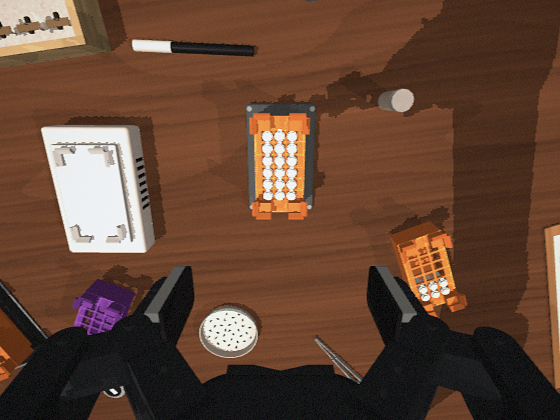

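Emit:
move_arm --motion "0.014 -0.0005 -0.05 0; 0.014 -0.0005 -0.1 0; 0.014 -0.0005 -0.145 0; 0.014 -0.0005 -0.18 0; 0.014 -0.0005 -0.205 0; 0.014 -0.0005 -0.22 0; 0.014 -0.0005 -0.228 0; 0.014 -0.0005 -0.23 0; 0.014 -0.0005 -0.23 0"

```text
clock: 11.6
position: [0.6309, -0.1292, 0.0211]
ee_rot: [0.532, 0.466, -0.531, 0.467]
ft_force: [-0.8, 0.9, -0.2]
grip_width: 0.998
```

Emit:
move_arm --motion "0 0 0 0; 0 0 0 0; 0 0 0 0; 0 0 0 0; 0 0 0 0" --grip 0.4 --force 40

```text
clock: 12.22
position: [0.6308, -0.1292, 0.0211]
ee_rot: [0.532, 0.466, -0.531, 0.467]
ft_force: [-1.1, 1.6, 6.4]
grip_width: 0.646
```

Emit:
move_arm --motion "0 0 0.01 0; 0 0 0.03 0; 0 0 0.06 0; 0 0 0.1 0; 0 0 0.14 0; 0 0 0.18 0; 0 0 0.19 0"

```text
clock: 13.1
position: [0.6316, -0.1291, 0.2146]
ee_rot: [0.533, 0.465, -0.53, 0.468]
ft_force: [0.5, -0.5, -1.9]
grip_width: 0.648
```

```bash
python3 look.py w6;  python3 - <<'E'
from h import *
for n in("w5",):
    p,d,i=load(n);X=cloud(d,i);g=cv2.cvtColor(p,cv2.COLOR_RGB2HSV)
    for lo,hi in((.046,.052),(.049,.058),(.051,.06)):
        m=(d>0)&(np.hypot(X[...,0]-.622,X[...,1]-.099)<.075)&(X[...,2]>lo)&(X[...,2]<hi)&(g[...,1]<110)
        q=X[m];print(n,'guides',rect(q[:,:2]),m.sum())
goto(.6225,.099,.2,82.4)
E
```

```text
t 13.1 pos [ 0.6316 -0.1291  0.2146] xaxis [ 0.005 -0.001 -1.   ] jaw deg -97.45 grip 0.648 F [ 0.5 -0.5 -1.9] q [ 0.47  0.42 -0.45  1.41  0.18  1.35 -1.69]
[ 0.712 -0.139  0.357]
w5 guides [622.3  97.7 120.3  73.7  -7.4] 2713
w5 guides [622.4  98.2 115.3  62.8  -7.3] 672
w5 guides [622.4  98.2 115.3  62.8  -7.3] 479
t 13.15 pos [ 0.6313 -0.1292  0.2139] xaxis [ 0.004 -0.001 -1.   ] jaw deg -97.46 grip 0.649 F [-0.3 -0.4  0. ] q [ 0.47  0.42 -0.45  1.41  0.18  1.35 -1.69]
shift [-0.0088  0.2282 -0.0139] spin -0.002 alt 3.139
```

View pics/w6.png

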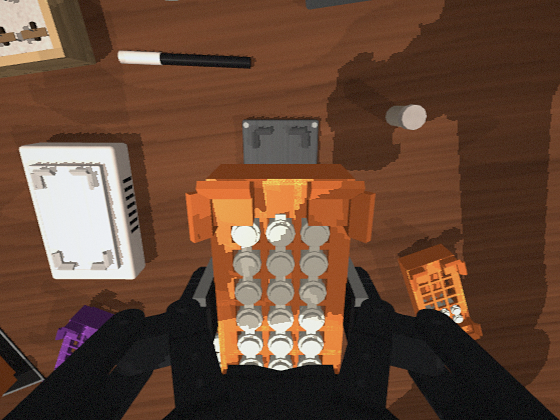

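Emit:
move_arm --motion "0 0.03 0 0; -0.002 0.07 0 0; -0.004 0.12 0 0; -0.006 0.17 0 0; -0.008 0.205 0 0; -0.009 0.223 0 0; -0.009 0.2275 0 0; -0.009 0.2275 0 0; -0.009 0.2275 0 0; -0.009 0.2275 0 0"

```text
clock: 14.4
position: [0.6216, 0.0972, 0.2103]
ee_rot: [-0.532, -0.466, 0.532, -0.466]
ft_force: [-0.2, 0.8, -2.5]
grip_width: 0.65
```

```bash
python3 look.py w7;  python3 - <<'E'
from h import *
p,d,i=load("w7");X=cloud(d,i);g=cv2.cvtColor(p,cv2.COLOR_RGB2HSV)
m0=(g[...,0]>3)&(g[...,0]<18)&(g[...,1]>120)&(g[...,2]>80)&(d>0)&(X[...,2]>.1)
q=X[m0];zt=np.percentile(q[:,2],98);t=q[q[:,2]>zt-.012];print(zt,rect(t[:,:2]))
goto(.6224,.0985,.055,82.5)
E
```

```text
t 14.4 pos [0.6216 0.0972 0.2103] xaxis [ 0. -0. -1.] jaw deg -97.55 grip 0.65 F [-0.2  0.8 -2.5] q [ 0.18  0.4  -0.54  1.46  0.21  1.34 -2.07]
[0.702 0.087 0.353]
0.2588852936538939 [650.6  96.7 121.3  67.7 -83.8]
t 14.45 pos [0.6215 0.0974 0.2103] xaxis [ 0. -0. -1.] jaw deg -97.53 grip 0.652 F [ 0.9 -0.6 -1.3] q [ 0.18  0.4  -0.54  1.46  0.21  1.34 -2.07]
shift [ 0.0009  0.0011 -0.1553] spin 0.001 alt -3.141
```

View pics/w7.png

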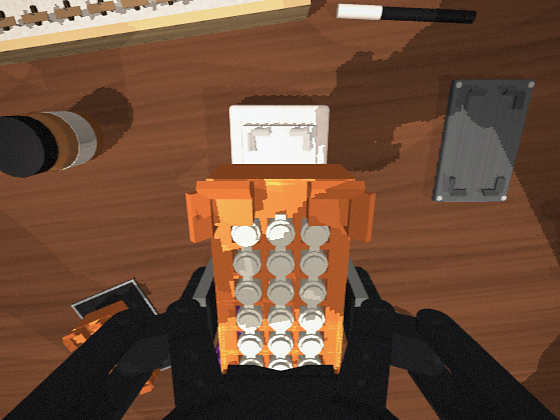

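Emit:
move_arm --motion "0.001 0.001 -0.04 0; 0.001 0.001 -0.08 0; 0.001 0.001 -0.11 0; 0.001 0.001 -0.13 0; 0.001 0.001 -0.143 0; 0.001 0.001 -0.148 0; 0.001 0.001 -0.152 0; 0.001 0.001 -0.154 0; 0.001 0.001 -0.155 0; 0.001 0.001 -0.155 0"

```text
clock: 15.7
position: [0.6225, 0.0994, 0.0556]
ee_rot: [0.532, 0.466, -0.531, 0.467]
ft_force: [1.1, 0.3, -1.4]
grip_width: 0.647
```

Emit:
move_arm --motion "0 0 -0.001 0; 0 0 -0.001 0; 0 0 -0.001 0"

```text
clock: 16.08
position: [0.6226, 0.0994, 0.0551]
ee_rot: [0.532, 0.466, -0.531, 0.467]
ft_force: [-3.6, -1.3, 5.6]
grip_width: 0.649
```

Contact at the seated height. Release and check.

Emit:
move_arm --motion "0 0 0 0; 0 0 0 0; 0 0 0 0; 0 0 0 0" --grip 1

```text
clock: 16.58
position: [0.6224, 0.0993, 0.0542]
ee_rot: [-0.531, -0.466, 0.532, -0.466]
ft_force: [0.4, 0.2, 0.1]
grip_width: 1.0
```

Emit:
move_arm --motion "0 0 0.02 0; 0 0 0.06 0; 0 0 0.11 0; 0 0 0.16 0; -0.01 0 0.19 0; -0.02 0 0.2 0; -0.02 0 0.2 0"

```text
clock: 17.45
position: [0.6019, 0.0995, 0.255]
ee_rot: [0.532, 0.466, -0.531, 0.467]
ft_force: [-0.1, -0.3, -0.7]
grip_width: 1.001
```

```bash
python3 look.py w8;python3 meas.py w8 .6224 .0985 .046; python3 -c "
from h import *
goto(.4263,.3366,.2336,106.4)"
```

```text
t 17.45 pos [0.6019 0.0995 0.255 ] xaxis [ 0.001 -0.    -1.   ] jaw deg -97.44 grip 1.001 F [-0.1 -0.3 -0.7] q [ 0.2   0.34 -0.56  1.44  0.18  1.41 -2.06]
[0.683 0.089 0.397]
w8 1394 [622.2  99.5 113.2  60.   -7.4] [0.095 0.099 0.104]
t 17.5 pos [0.6019 0.0991 0.2537] xaxis [-0.001 -0.001 -1.   ] jaw deg -97.46 grip 1.003 F [0.7 1.2 0.8] q [ 0.2   0.34 -0.56  1.45  0.18  1.41 -2.06]
shift [-0.1756  0.2375 -0.0201] spin 0.416 alt -2.725
```

View pics/w8.png

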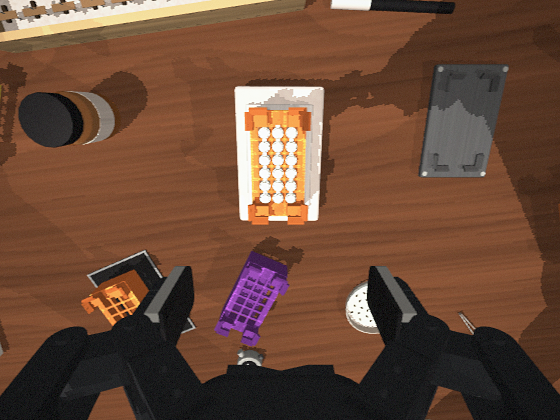

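Emit:
move_arm --motion "-0.02 0.025 0 0.05; -0.045 0.06 0 0.1; -0.075 0.1 0 0.16; -0.105 0.14 0 0.22; -0.135 0.18 0 0.28; -0.16 0.215 0 0.34; -0.175 0.235 -0.01 0.4; -0.1755 0.238 -0.03 0.416; -0.1755 0.238 -0.07 0.416; -0.1755 0.238 -0.1 0.416"

```text
clock: 18.75
position: [0.4275, 0.3348, 0.1507]
ee_rot: [0.423, 0.566, -0.426, 0.565]
ft_force: [0.4, -0.3, -0.4]
grip_width: 0.998
```

Emit:
move_arm --motion "0 0 -0.04 0; 0 0 -0.08 0; 0 0 -0.11 0; 0 0 -0.13 0; 0 0 -0.14 0; 0 0 -0.142 0; 0 0 -0.142 0; 0 0 -0.142 0"

```text
clock: 19.75
position: [0.4274, 0.3377, 0.0132]
ee_rot: [0.424, 0.566, -0.423, 0.566]
ft_force: [-0.8, -0.5, -0.9]
grip_width: 1.0
```

Emit:
move_arm --motion "-0.001 -0.001 -0.002 0; -0.001 -0.001 -0.002 0; -0.001 -0.001 -0.002 0"

```text
clock: 20.12
position: [0.4259, 0.3363, 0.0104]
ee_rot: [0.424, 0.566, -0.424, 0.566]
ft_force: [0.6, 0.3, -0.1]
grip_width: 0.998
```

Emit:
move_arm --motion "0 0 0 0; 0 0 0 0; 0 0 0 0; 0 0 0 0; 0 0 0 0" --grip 0.4 --force 40

```text
clock: 20.75
position: [0.426, 0.3365, 0.0105]
ee_rot: [0.424, 0.566, -0.424, 0.566]
ft_force: [-0.2, -1.2, 3.8]
grip_width: 0.648
```

Emit:
move_arm --motion "0 0 0.01 0; 0 0 0.03 0; 0 0 0.06 0; 0 0 0.1 0; 0 0 0.14 0; 0 0 0.18 0; 0 0 0.19 0; 0 0 0.19 0"

```text
clock: 21.75
position: [0.4259, 0.3364, 0.2011]
ee_rot: [0.424, 0.566, -0.423, 0.566]
ft_force: [-0.4, 0.2, -1.8]
grip_width: 0.65
```

```bash
python3 look.py w9;  python3 - <<'E'
from h import *
goto(.631,-.128,.2,82.6)
E
```

```text
t 21.75 pos [0.4259 0.3364 0.2011] xaxis [ 0.001  0.    -1.   ] jaw deg -73.62 grip 0.65 F [-0.4  0.2 -1.8] q [-0.07  0.26 -0.79  1.69  0.19  1.27 -2.18]
[0.504 0.36  0.344]
t 21.8 pos [0.4256 0.336  0.2   ] xaxis [-0.    -0.001 -1.   ] jaw deg -73.63 grip 0.649 F [ 0.4 -0.1 -1.5] q [-0.07  0.26 -0.78  1.69  0.19  1.27 -2.18]
shift [ 0.2054 -0.464   0.    ] spin -0.415 alt 2.727
```

View pics/w9.png

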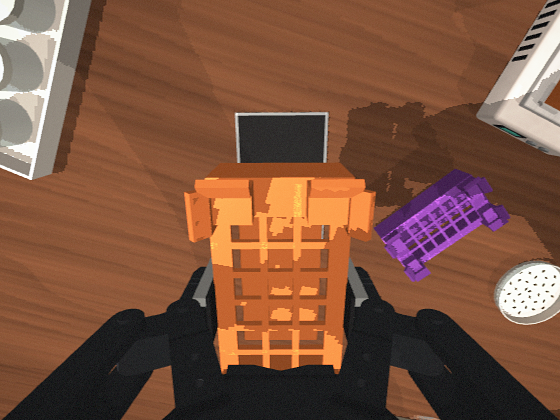

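```bash
python3 - <<'E'
from h import *
for n in("w6","w7","w8"):
    p,d,i=load(n);X=cloud(d,i);g=cv2.cvtColor(p,cv2.COLOR_RGB2HSV)
    for lo,hi in((.006,.03),(.0155,.026)):
        m=(d>0)&(np.hypot(X[...,0]-.631,X[...,1]+.128)<.09)&(X[...,2]>lo)&(X[...,2]<hi)&(g[...,1]<110)
        q=X[m];print(n,lo,rect(q[:,:2]),m.sum())
E
```

```text
w6 0.006 [ 672.8 -134.    83.8   47.7   82.5] 3270
w6 0.0155 [ 677.7 -134.4   61.5   20.3   83.5] 334
w7 0.006 [ 630.9 -128.3  133.9   85.5   -7.1] 9534
w7 0.0155 [ 630.3 -128.8  116.1   63.1   -7.4] 772
w8 0.006 [ 631.2 -128.5  132.8   85.1   -7.3] 7881
w8 0.0155 [ 630.7 -128.8  115.4   63.1   -7.1] 625
```

Emit:
move_arm --motion "0.02 -0.04 0.01 -0.05; 0.045 -0.09 0.02 -0.1; 0.07 -0.145 0.02 -0.15; 0.095 -0.2 0.02 -0.2; 0.12 -0.255 0.02 -0.25; 0.145 -0.31 0.02 -0.3; 0.165 -0.36 0.02 -0.35; 0.185 -0.41 0.02 -0.4; 0.2 -0.45 0.01 -0.415; 0.2055 -0.464 0 -0.415"

```text
clock: 23.05
position: [0.6308, -0.131, 0.1977]
ee_rot: [-0.531, -0.466, 0.533, -0.465]
ft_force: [-0.2, 0.3, -0.9]
grip_width: 0.649
```

Emit:
move_arm --motion "0 0 -0.02 0; 0 0 -0.05 0; 0 0 -0.07 0; 0 0 -0.07 0; 0 0 -0.07 0; 0 0 -0.07 0"

```text
clock: 23.8
position: [0.632, -0.1275, 0.1316]
ee_rot: [0.532, 0.466, -0.531, 0.467]
ft_force: [0.5, -0.2, -0.8]
grip_width: 0.651
```

```bash
python3 look.py w10;  python3 - <<'E'
from h import *
goto(.631,-.128,.0225,82.6)
E
```

```text
t 23.8 pos [ 0.632  -0.1275  0.1316] xaxis [ 0.002 -0.    -1.   ] jaw deg -97.4 grip 0.651 F [ 0.5 -0.2 -0.8] q [ 0.45  0.48 -0.42  1.51  0.2   1.2  -1.71]
[ 0.713 -0.138  0.274]
t 23.85 pos [ 0.6319 -0.1276  0.1314] xaxis [ 0.002 -0.    -1.   ] jaw deg -97.4 grip 0.651 F [ 0.7 -0.1 -1.4] q [ 0.45  0.48 -0.42  1.51  0.2   1.2  -1.71]
shift [-0.0009 -0.0004 -0.1089] spin 0.0 alt -3.142
```

View pics/w10.png

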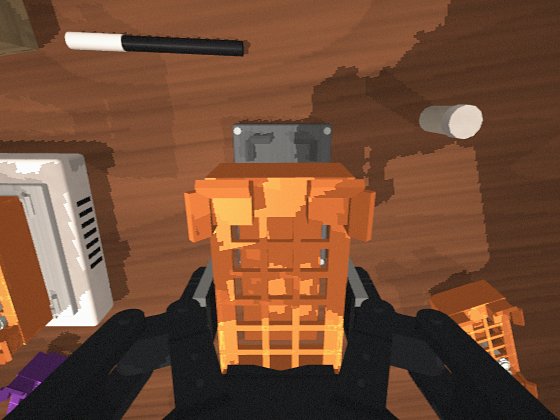

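Emit:
move_arm --motion "-0.001 -0.001 -0.03 0; -0.001 -0.001 -0.06 0; -0.001 -0.001 -0.085 0; -0.001 -0.001 -0.098 0; -0.001 -0.001 -0.105 0; -0.001 -0.001 -0.108 0; -0.001 -0.001 -0.111 0; -0.001 -0.001 -0.1115 0; -0.001 -0.001 -0.1115 0"

```text
clock: 24.98
position: [0.6311, -0.1288, 0.0205]
ee_rot: [0.532, 0.466, -0.531, 0.467]
ft_force: [-3.0, 0.1, 6.5]
grip_width: 0.649
```

Emit:
move_arm --motion "0 0 0 0; 0 0 0 0; 0 0 0 0; 0 0 0 0" --grip 1

```text
clock: 25.48
position: [0.6304, -0.1286, 0.0188]
ee_rot: [-0.531, -0.467, 0.531, -0.467]
ft_force: [0.4, 0.1, -0.3]
grip_width: 0.998
```

Emit:
move_arm --motion "0 0 0.02 0; 0 0 0.06 0; 0 0 0.11 0; 0 0 0.16 0; -0.01 0 0.2 0; -0.02 0 0.22 0; -0.02 0 0.22 0"

```text
clock: 26.35
position: [0.6104, -0.1288, 0.2405]
ee_rot: [0.532, 0.466, -0.531, 0.467]
ft_force: [-0.9, -0.6, -0.1]
grip_width: 0.999
```

```bash
python3 look.py w11;python3 meas.py w11 .631 -.128 .012;python3 meas.py w11 .464 -.303 0; python3 -c "
from h import *
goto(.4636,-.3033,.22,104.3)"
```

```text
t 26.35 pos [ 0.6104 -0.1288  0.2405] xaxis [ 0.002 -0.001 -1.   ] jaw deg -97.42 grip 0.999 F [-0.9 -0.6 -0.1] q [ 0.47  0.36 -0.44  1.43  0.15  1.38 -1.67]
[ 0.691 -0.139  0.383]
w11 1268 [ 630.6 -128.9  115.3   60.7   -7. ] [0.061 0.066 0.07 ]
w11 675 [ 463.2 -304.3  114.1   61.    14.6] [0.049 0.053 0.057]
t 26.4 pos [ 0.61   -0.1288  0.2386] xaxis [ 0. -0. -1.] jaw deg -97.41 grip 0.999 F [-0.2  0.9 -0.4] q [ 0.47  0.36 -0.44  1.44  0.15  1.38 -1.67]
shift [-0.1464 -0.1745 -0.0186] spin 0.379 alt -2.763
```

View pics/w11.png

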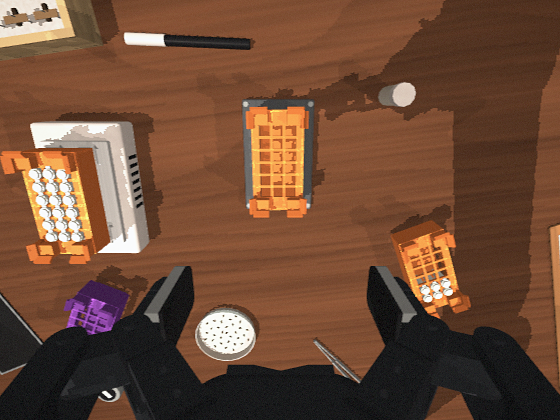

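Empty rack is seated in the holder (centre near pixel 277,160). Now the part-filled one.

Emit:
move_arm --motion "-0.02 -0.025 0 0.05; -0.05 -0.06 0 0.1; -0.08 -0.095 0 0.16; -0.11 -0.13 0 0.22; -0.135 -0.16 0 0.28; -0.155 -0.172 0 0.34; -0.165 -0.174 0 0.384; -0.165 -0.175 0 0.384; -0.165 -0.175 0 0.384; -0.165 -0.175 0 0.384"

```text
clock: 27.65
position: [0.4458, -0.3031, 0.2384]
ee_rot: [0.432, 0.56, -0.432, 0.559]
ft_force: [-0.3, -0.1, 0.2]
grip_width: 1.0
```

```bash
python3 look.py w12;python3 meas.py w12 .464 -.303 0; python3 -c "
from h import *
goto(.4632,-.304,.0085,104.5)"
```

```text
t 27.65 pos [ 0.4458 -0.3031  0.2384] xaxis [-0.     0.001 -1.   ] jaw deg -75.38 grip 1.0 F [-0.3 -0.1  0.2] q [ 0.85  0.16 -0.37  1.66  0.06  1.33 -0.85]
[ 0.525 -0.282  0.381]
w12 1187 [ 462.6 -304.8  113.4   60.9   14.7] [0.049 0.054 0.058]
t 27.7 pos [ 0.4458 -0.3032  0.2385] xaxis [-0.  0. -1.] jaw deg -75.37 grip 1.003 F [-0.4  0.3 -0.3] q [ 0.85  0.16 -0.37  1.66  0.06  1.33 -0.85]
shift [ 0.0174 -0.0008 -0.23  ] spin -0.002 alt 3.139
```

View pics/w12.png

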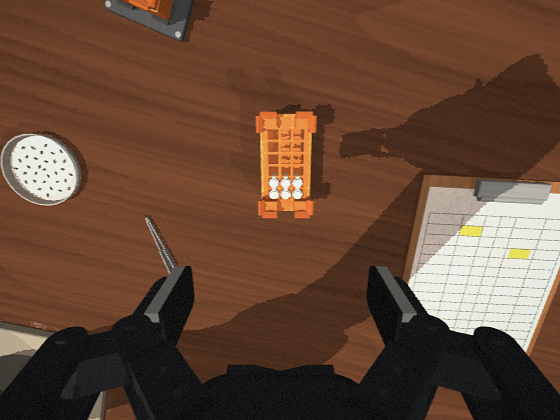

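Emit:
move_arm --motion "0.017 -0.001 -0.05 0; 0.017 -0.001 -0.1 0; 0.017 -0.001 -0.145 0; 0.017 -0.001 -0.18 0; 0.017 -0.001 -0.205 0; 0.017 -0.001 -0.22 0; 0.017 -0.001 -0.227 0; 0.017 -0.001 -0.229 0; 0.017 -0.001 -0.229 0; 0.017 -0.001 -0.229 0"

```text
clock: 28.95
position: [0.4628, -0.3049, 0.0106]
ee_rot: [0.432, 0.559, -0.432, 0.56]
ft_force: [-0.4, -0.2, -0.1]
grip_width: 1.0
```

Emit:
move_arm --motion "0 0 0 0; 0 0 0 0; 0 0 0 0; 0 0 0 0; 0 0 0 0" --grip 0.4 --force 45

```text
clock: 29.58
position: [0.4626, -0.3048, 0.0103]
ee_rot: [0.432, 0.559, -0.432, 0.56]
ft_force: [-0.9, -0.2, 6.1]
grip_width: 0.652
```

Emit:
move_arm --motion "0 0 0.01 0; 0 0 0.03 0; 0 0 0.06 0; 0 0 0.1 0; 0 0 0.14 0; 0 0 0.18 0; 0 0 0.22 0; 0 0 0.24 0; 0 0 0.24 0; 0 0 0.24 0"

```text
clock: 30.82
position: [0.4618, -0.3043, 0.2486]
ee_rot: [0.432, 0.56, -0.432, 0.559]
ft_force: [-0.6, 0.7, -2.2]
grip_width: 0.645
```

```bash
python3 look.py w13; python3 -c "
from h import *
goto(.6223,.0993,.24,82.5)"
```

```text
t 30.825 pos [ 0.4618 -0.3043  0.2486] xaxis [-0.001  0.001 -1.   ] jaw deg -75.4 grip 0.645 F [-0.6  0.7 -2.2] q [ 0.83  0.19 -0.38  1.61  0.07  1.36 -0.87]
[ 0.541 -0.283  0.391]
t 30.875 pos [ 0.4618 -0.3043  0.2484] xaxis [-0.002  0.001 -1.   ] jaw deg -75.4 grip 0.651 F [-0.1  0.5 -1.9] q [ 0.83  0.19 -0.38  1.61  0.07  1.36 -0.87]
shift [ 0.1605  0.4036 -0.0084] spin -0.386 alt 2.756
```

View pics/w13.png

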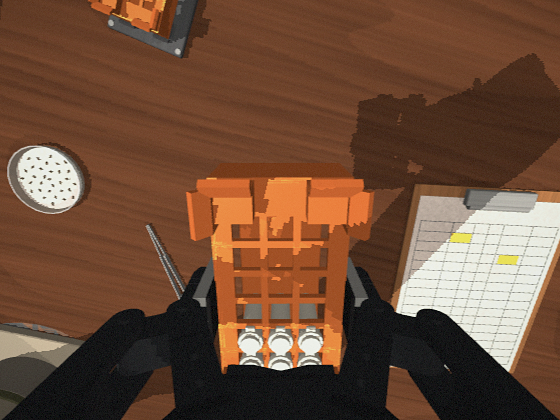

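Emit:
move_arm --motion "0.015 0.03 0 -0.04; 0.035 0.075 0 -0.08; 0.055 0.125 0 -0.13; 0.075 0.175 0 -0.18; 0.095 0.225 0 -0.23; 0.115 0.275 0 -0.28; 0.13 0.325 0 -0.33; 0.145 0.365 0 -0.37; 0.157 0.395 0 -0.386; 0.1605 0.4035 0 -0.386"

```text
clock: 32.12
position: [0.6224, 0.1015, 0.2482]
ee_rot: [-0.53, -0.468, 0.531, -0.466]
ft_force: [0.3, -0.8, -1.8]
grip_width: 0.646
```

Emit:
move_arm --motion "0 0 -0.02 0; 0 0 -0.04 0; 0 0 -0.06 0; 0 0 -0.06 0; 0 0 -0.06 0; 0 0 -0.06 0"

```text
clock: 32.88
position: [0.6233, 0.099, 0.1908]
ee_rot: [0.532, 0.466, -0.531, 0.466]
ft_force: [-0.6, 0.7, -0.8]
grip_width: 0.645
```

```bash
python3 look.py w14; python3 look.py t14 scene; python3 -c "
from h import *
goto(.6223,.0993,.1065,82.5)"
```

```text
t 32.875 pos [0.6233 0.099  0.1908] xaxis [ 0.001  0.    -1.   ] jaw deg -97.52 grip 0.645 F [-0.6  0.7 -0.8] q [ 0.21  0.43 -0.58  1.48  0.24  1.31 -2.09]
[0.704 0.089 0.333]
t 32.925 pos [0.6233 0.099  0.1907] xaxis [ 0.001  0.    -1.   ] jaw deg -97.52 grip 0.648 F [-0.6 -0.2 -2.5] q [ 0.21  0.43 -0.58  1.48  0.24  1.31 -2.09]
[1.449 0.369 1.284]
t 32.975 pos [0.6232 0.099  0.1906] xaxis [ 0.001  0.    -1.   ] jaw deg -97.52 grip 0.647 F [ 0.5 -0.9 -2.4] q [ 0.21  0.43 -0.58  1.48  0.24  1.31 -2.09]
shift [-0.0009  0.0003 -0.0841] spin 0.0 alt -3.141
```

View pics/w14.png

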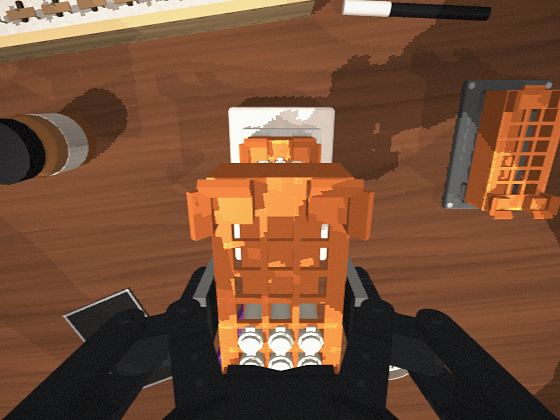

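View pics/t14.png

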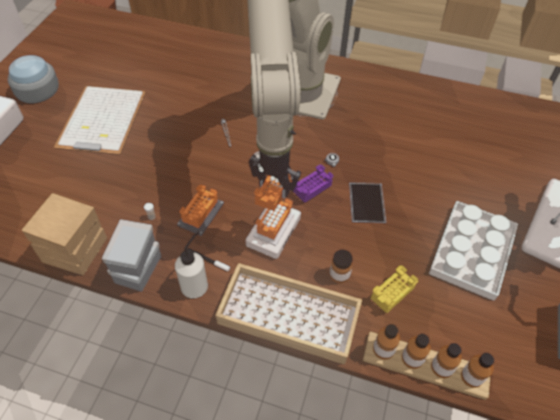

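Emit:
move_arm --motion "-0.0009 0 -0.02 0; -0.0009 0 -0.04 0; -0.0009 0 -0.055 0; -0.0009 0 -0.067 0; -0.0009 0 -0.074 0; -0.0009 0 -0.079 0; -0.0009 0 -0.082 0; -0.0009 0 -0.084 0; -0.0009 0 -0.085 0; -0.0009 0 -0.085 0"

```text
clock: 34.22
position: [0.6222, 0.0989, 0.1063]
ee_rot: [0.532, 0.466, -0.532, 0.466]
ft_force: [-5.0, -0.2, 8.2]
grip_width: 0.65
```

Emit:
move_arm --motion "0 0 0 0; 0 0 0 0; 0 0 0 0; 0 0 0 0" --grip 1

```text
clock: 34.72
position: [0.622, 0.0989, 0.1048]
ee_rot: [-0.532, -0.466, 0.532, -0.466]
ft_force: [0.7, 0.5, 0.6]
grip_width: 1.0
```

Emit:
move_arm --motion "0 0 0.02 0; 0 0 0.06 0; 0 0 0.11 0; 0 0 0.15 0; -0.04 -0.03 0.15 0; -0.09 -0.06 0.15 0; -0.09 -0.06 0.15 0; -0.09 -0.06 0.15 0; -0.09 -0.06 0.15 0"

```text
clock: 35.85
position: [0.5328, 0.0398, 0.2555]
ee_rot: [0.532, 0.466, -0.531, 0.466]
ft_force: [0.1, -0.7, 0.1]
grip_width: 1.004
```

```bash
python3 look.py w15;python3 meas.py w15 .622 .099 .096;python3 meas.py w15 .631 -.128 .012; python3 look.py s15 scene; python3 - <<'E'
from h import *
p,d,i=load("s15");g=p[120:300,130:410];cv2.imwrite("pics/s15z.png",cv2.resize(g,None,fx=2.8,fy=2.8,interpolation=cv2.INTER_CUBIC)[...,::-1])
E
```

```text
t 35.85 pos [0.5328 0.0398 0.2555] xaxis [ 0.001  0.001 -1.   ] jaw deg -97.45 grip 1.004 F [ 0.1 -0.7  0.1] q [ 0.38  0.17 -0.6   1.64  0.09  1.36 -1.93]
[0.614 0.03  0.398]
w15 2446 [621.7  98.9 115.4  61.4  -7.5] [0.145 0.15  0.154]
w15 1446 [ 629.4 -128.7  111.3   62.2   -7.2] [0.061 0.065 0.07 ]
t 35.9 pos [0.5327 0.0398 0.2552] xaxis [ 0.     0.001 -1.   ] jaw deg -97.44 grip 0.997 F [-0.6 -0.5  0.9] q [ 0.38  0.17 -0.6   1.64  0.09  1.36 -1.93]
[1.449 0.369 1.284]
```

View pics/w15.png

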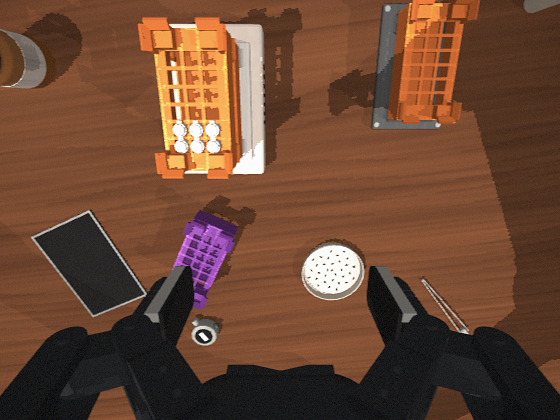

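View pics/s15z.png

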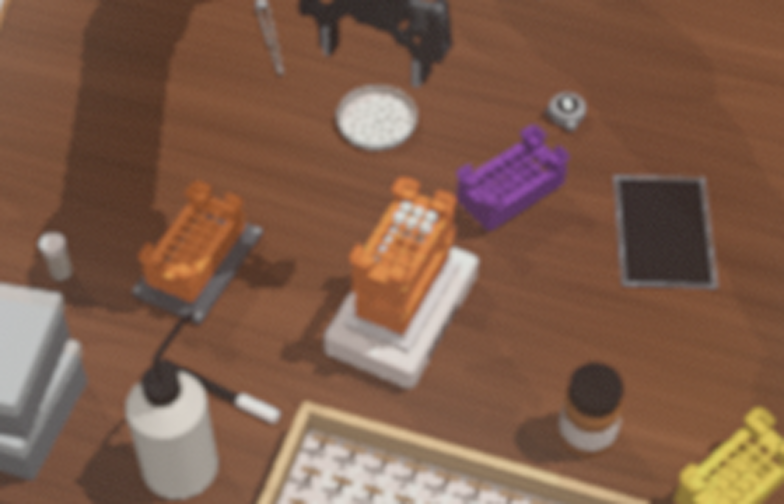

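The part-filled rack's top is at 0.150 m, exactly 50 mm above the full rack's earlier 0.100 m. It is level and centred on the stack, and the dish and jar are where they started. Handing in.

```bash
python3 -c "
from workcell import hand_in
print(hand_in())"
```

```text
the job is handed in; nothing more can be done
None
```

I swapped the racks and stacked the third, then handed the job in at about 36 s of the 120 s limit. I moved the empty rack to the mat, the full rack to the cold plate, the empty rack from the mat into the holder, and the part-filled rack onto the full one.

My last camera checks, by rack:

| Rack | Seat | Sideways error | Angle error | Height check |
|---|---|---|---|---|
| Full | Cold plate | about 1 mm | within 0.3° | top edge within 1 mm of where the seated empty rack's was |
| Empty | Rack holder | 1–2 mm | within 0.3° | top edge within 1 mm of where the seated full rack's was |
| Part-filled | On the full rack | about 1 mm | within 0.1° | 50–51 mm above the full rack |

- **Full rack:** I measured it just before stacking. Afterwards I only saw it in the pictures, with the stack straight and level.
- **Empty rack:** the final view cut off its far end and read 111 mm long instead of 115 mm, so I rely on the complete measurement taken just after placing it.
- **Dish and jar:** both look unmoved and upright in the final pictures; I did not re-measure their positions.
- **Gripper:** it was open and clear of everything at hand-in.

No check failed.

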